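# Set the slide switches on the blue bench test box

### The job

On the blue test box on the electronics bench, slide the red switch all the way to ON (the end with the green bar) and the yellow switch all the way to OFF (the end with the grey bar). Leave the white switch as it is.

Things in the scene. Friction and masses are not known exactly. Their poses are not given: they have to be found in the camera images.
- bank: Fixed blue box, 130 (x) x 190 (y) x 45 mm high. Origin: centre of its underside, on the table. x: from OFF to ON, roughly away from the robot (yaw under 25 deg); y: along the row; z up. On top three black panels 108 (x) x 46 x 4 mm (faces 49 mm above the table) at x = 0, y = -56, 0, +56, each with one sliding cap, a green bar at its ON end (+x) and a grey bar at its OFF end (-x).
- red_cap (a point): Top centre of the red sliding cap, moving with it; in any of the three places. Cap: 16 mm along the slide, 20 wide, 24 tall, 1 mm clear of its panel (top at 74 mm). It slides along the box's x only, from -15 mm (OFF stop) to +15 mm (ON stop) about the box's centre; 1.5 N friction, stays where left, no spring. Starts within 10 mm of OFF.
- yellow_cap (a point): Top centre of the yellow sliding cap, moving with it; in any of the three places. Cap: 16 mm along the slide, 20 wide, 24 tall, 1 mm clear of its panel (top at 74 mm). It slides along the box's x only, from -15 mm (OFF stop) to +15 mm (ON stop) about the box's centre; 1.5 N friction, stays where left, no spring. Starts within 10 mm of ON.
- white_cap (a point): Top centre of the white sliding cap, moving with it; in any of the three places. Cap: 16 mm along the slide, 20 wide, 24 tall, 1 mm clear of its panel (top at 74 mm). It slides along the box's x only, from -15 mm (OFF stop) to +15 mm (ON stop) about the box's centre; 1.5 N friction, stays where left, no spring. Starts within 8 mm of ON; leave it.
Not all that is in view belongs to the job. Of the things that look like the bank, the middle-sized one is meant.

How it is judged (in metres and radians):
At the end, for the whole second after the job is handed in: The red cap stands within 10 mm of its ON end stop, the yellow cap within 10 mm of its OFF end stop, and the white cap within 10 mm of where it started (x of red_cap in the frame of bank above 0.005 m and x of yellow_cap in the frame of bank below -0.005 m and distance of white_cap from where it was at the start of the episode below 0.01 m); the robot touches nothing.
It fails at once if the white switch is moved by more than 10 mm (distance of white_cap from where it was at the start of the episode above 0.01 m).
It also fails if it takes over 35 s, if anything falls off the work surface, if the arm or the gripper's body presses on something with over 40 N, if the wrist force passes 120 N, or if a joint passes its speed limit or range.

### The arm

A 6-joint arm with a two-finger parallel gripper is mounted at the origin on the work surface. World frame = base frame: x ahead of the robot, y to its left, z up, the work surface at z = 0. Lengths are in mm, angles in rad, forces in N, time in s.
With the tool pointing down it reaches from about 300 to 750 mm from the base axis. Payload 8.5 kg.
Tool frame: the origin (TCP) lies midway between the tips of the shut fingers; the grasp point (between the pads) lies bot.grasp_offset behind it (bot.grasp_offset is the distance from the TCP to the grasp point, in mm); z points along the fingers, y is the direction in which the jaws open and shut (so a half turn about z gives the same grasp; the last joint's range is limited). The gripper opens to 88 mm and grips with 3 to 60 N. Pads are 18 mm wide; open, the fingers measure 123 mm over their backs; the gripper's body (75 mm by 187 mm) begins 45 mm behind the grasp point.
Start: joints at [1.089, 0.381, 1.297, -0, 1.464, -0.215], TCP at [144.997, 530.524, 238.748] pointing down, gripper open.
Joint ranges: [-3.11, 3.11], [-0.89, 2.33], [0.22, 2.48], [-1.42, 4.56], [0.17, 2.85], [-2.88, 2.88]. Speed limits (rad/s): [2.39, 2.39, 3.14, 3.14, 3.14, 3.14].

### API

Orientations are given as [roll, pitch, yaw] about the fixed x, y, z axes, in that order (R = Rz(yaw) Ry(pitch) Rx(roll)).
In Python, from bench import bot, camera, calibration gives the robot as it stands.
- The arm moves only by the shell command python3 -m jog 'ROWS' [FORCE]. ROWS is JSON, a list of rows, each a list of 3 entries, a list of its own where there are three numbers: the shift along the world's x, y, z in mm, then the turn about the world's z in degrees, then the closure in counts, from 0 (fully open) to 255 (shut). A call has 1 to 5 rows; each row is the pose to reach, as a shift and turn from the pose commanded when the call began; what a row does not reach only later rows make up. A row lasts 1/10 s, in which the tool goes at most 50 mm and 8.59 degrees, less where a joint would pass 70% of its speed; a pose out of reach is approached as far as the arm can. A call with a gripper value outside its range is refused whole. The fingers move at their own pace and stop on an object; FORCE is the grip in N (left out, the last holds). Time passes only in rows, so rows that repeat a pose let the fingers close. It gives the time, the measured TCP pose, the force and the opening at its end, in the units of the state.
- bot.read_state(): the state, without advancing time (a new reading comes with each control period).
- camera(name): name is "scene" or "top"; returns the picture (384x512x3 uint8, blue, green, red); there is no depth.
- calibration(name): a dict with "fovy" (degrees; the focal length in pixels is half the picture's height over the tangent of half this angle, whatever the lens; pixels are square), "cx", "cy" (the principal point, pixels), "extrinsics" (4x4, takes a point from camera to world coordinates). Camera axes: x right, y up, looking along -z (the intrinsics and any distortion apply to the point x, -y, -z); pixel columns grow to the right and rows downward; lengths in mm; the calibration is good to about 2 mm. A picture is of the moment at which its call begins. calibration takes no time and is no camera call.
- bot.finish_job(): hands the job in, once; it reports no verdict.
The state is a dict: "clock": time; "joint_positions": joint angles; "qd": joint speeds; "joint_efforts": joint torques, N m; "ee_pos": TCP position; "ee_rot": TCP orientation; "contact_force": force on the tool from outside, world axes, zero at the start; "ft_torque": the same for the moment, N m; "width": finger opening in mm.
Only numpy, scipy, OpenCV 4.12 (cv2) and the standard library are available. Lean on these libraries where they do the work, as an engineer would, in place of code of your own. Each camera call takes 0.05 s, during which the arm holds its last target.

## Working session

There is one attempt and no reset: what is moved stays moved. The work goes in short steps, Python scripts to look and compute and a shell command to move; the robot and the scene stay as the last step left them, time stands still between calls to the robot, and variables do not carry over. Pictures are saved under pics/ and viewed, and the job is handed in when it is done.

```bash
mkdir -p pics; python3 - <<'E'
from bench import bot,camera,calibration
import cv2,json
for n in("scene","top"):
    cv2.imwrite(f"pics/{n}0.png",camera(n)); c=calibration(n); print(n,c)
s=bot.read_state();print(s,bot.grasp_offset)
E
```

```text
scene {'fovy': 47.33669620937613, 'cx': 254.93688618504868, 'cy': 188.17538498422078, 'extrinsics': array([[ 7.97184042e-01, -4.33467588e-01,  4.20242137e-01,
         8.26891190e+02],
       [ 6.03644428e-01,  5.84418390e-01, -5.42280878e-01,
        -4.46722426e+02],
       [-1.05360488e-02,  6.85974486e-01,  7.27549308e-01,
         8.50736981e+02],
       [ 0.00000000e+00,  0.00000000e+00,  0.00000000e+00,
         1.00000000e+00]])}
top {'fovy': 48.52906181328681, 'cx': 259.5870405944764, 'cy': 187.76558209352805, 'extrinsics': array([[ 2.71446517e-02,  9.91796424e-01, -1.24912057e-01,
         2.68850878e+02],
       [-9.99466158e-01,  2.92002032e-02,  1.46542809e-02,
         1.17446630e+02],
       [ 1.81815208e-02,  1.24447588e-01,  9.92059590e-01,
         1.00038777e+03],
       [ 0.00000000e+00,  0.00000000e+00,  0.00000000e+00,
         1.00000000e+00]])}
{'clock': 0.1, 'joint_positions': array([ 1.08869297e+00,  3.81116158e-01,  1.29814380e+00,  2.10014087e-05,
        1.46358104e+00, -2.15273289e-01]), 'qd': array([ 0.00196849, -0.00230639, -0.00072673,  0.00132364,  0.00117759,
       -0.00146146]), 'joint_efforts': array([ 3.75949661e-03, -4.38653147e+01, -2.24916941e+01,  7.15629710e-02,
        3.42303410e-02, -6.68105963e-05]), 'ee_pos': array([144.88982404, 530.32249637, 238.22008751]), 'ee_rot': array([-3.14037759e+00, -2.87059462e-04,  2.87476015e+00]), 'contact_force': array([ 0.03712377, -0.21727092,  0.35933954]), 'ft_torque': array([ 0.03107651,  0.01125117, -0.01486597]), 'width': 88.07204707130198} 18.700000000000003
```

View pics/scene0.png

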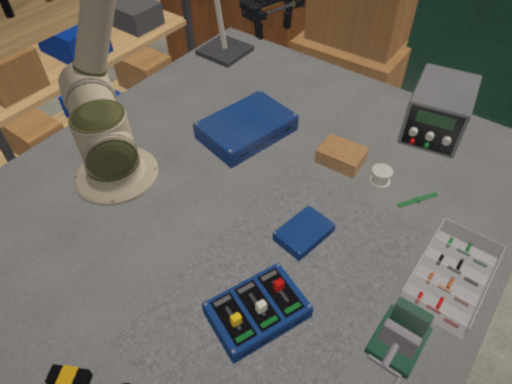

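View pics/top0.png

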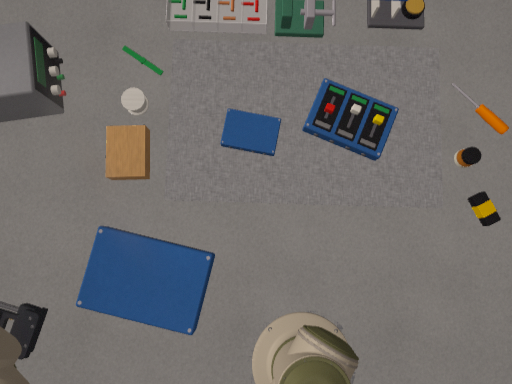

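Three blue boxes appear in the top view: large at (147,279), small at (251,132), and a middle-sized one at (350,118). The middle-sized one carries three panels with red, white and yellow caps, so it fits the description. I'll confirm it in an enlarged crop.

```bash
python3 - <<'E'
import cv2
a=cv2.imread("pics/top0.png")[70:170,295:405]; cv2.imwrite("pics/topc.png",cv2.resize(a,None,fx=6,fy=6,interpolation=cv2.INTER_CUBIC)[:600])
a=cv2.imread("pics/scene0.png")[260:360,195:320]; cv2.imwrite("pics/scenec.png",cv2.resize(a,None,fx=6,fy=6,interpolation=cv2.INTER_CUBIC))
E
```

```text
(no output)
```

View pics/topc.png

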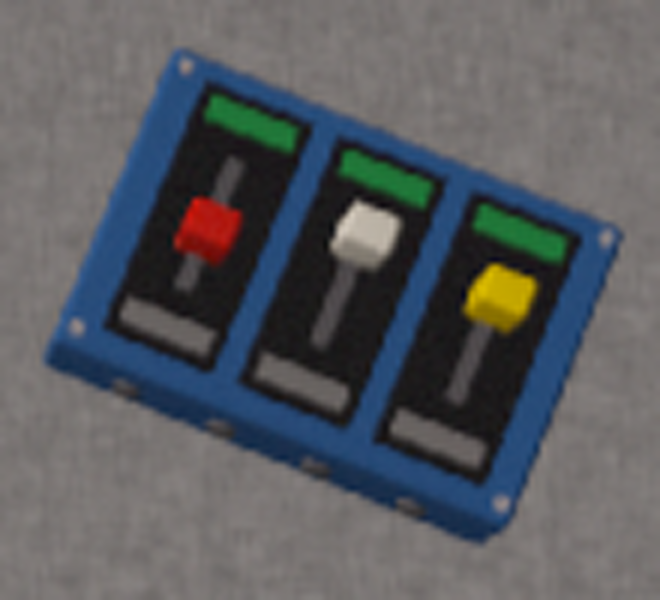

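View pics/scenec.png

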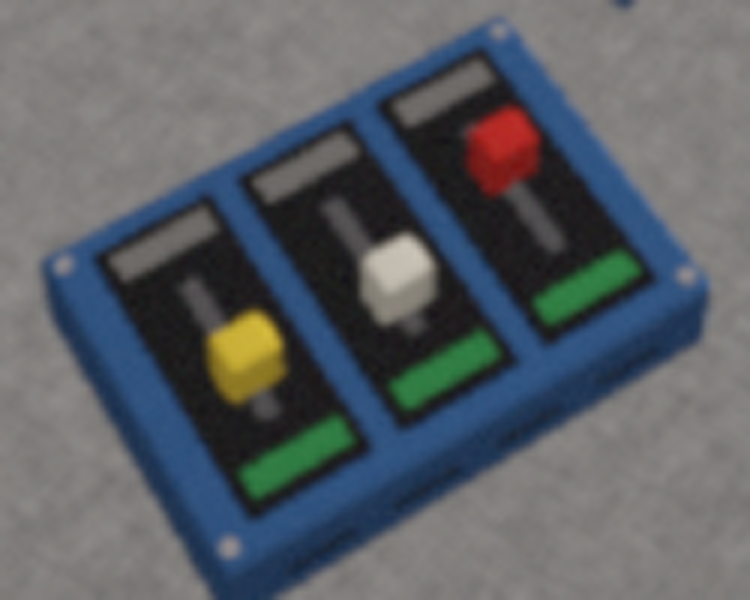

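Confirmed: the middle box has red (left), white (centre) and yellow (right) caps. The green bars are at the far end, red is near OFF, and yellow and white are near ON. Next I fit the box pose from the panel corners in both views.

```bash
cat > h.py <<'E'
import numpy as np
from bench import calibration
from scipy.optimize import least_squares
C={n:calibration(n) for n in("scene","top")}
def proj(n,P):
    c=C[n];E=c["extrinsics"];f=192/np.tan(np.radians(c["fovy"]/2))
    p=(np.atleast_2d(P)-E[:3,3])@E[:3,:3]
    return np.c_[c["cx"]+f*p[:,0]/-p[:,2],c["cy"]-f*p[:,1]/-p[:,2]]
def ray(n,uv,z):
    c=C[n];E=c["extrinsics"];f=192/np.tan(np.radians(c["fovy"]/2))
    d=E[:3,:3]@np.array([(uv[0]-c["cx"])/f,-(uv[1]-c["cy"])/f,-1]);o=E[:3,3]
    return o+d*(z-o[2])/d[2]
def unc(p,o): return (np.array(p,float)+.5)/6-.5+np.array(o)
def W(q,l):
    l=np.atleast_2d(l);c,s=np.cos(q[2]),np.sin(q[2])
    return np.c_[q[0]+c*l[:,0]-s*l[:,1],q[1]+s*l[:,0]+c*l[:,1],l[:,2]]
def L(q,P):
    c,s=np.cos(q[2]),np.sin(q[2]);d=P[:2]-q[:2];return np.array([c*d[0]+s*d[1],-s*d[0]+c*d[1]])
E
cat > fit.py <<'E'
from h import *
X=np.array([[54,79,49],[-54,79,49],[54,-79,49],[-54,-79,49]],float)
U={"top":unc([[202,85],[108,325],[580,237],[487,482]],(295,70)),"scene":unc([[655,275],[480,52],[253,515],[97,255]],(195,260))}
caps={"top":unc([[213,224],[367,228],[504,290]],(295,70)),"scene":unc([[503,135],[400,262],[247,338]],(195,260))}
for ns in(["top"],["scene"],["top","scene"]):
    r=least_squares(lambda q:np.concatenate([(proj(n,W(q,X))-U[n]).ravel() for n in ns]),[500,0,0])
    print(ns,r.x[:2].round(1),np.degrees(r.x[2]).round(2),abs(r.fun).max().round(2))
    for n in ns:
        for k,u in zip("rwy",caps[n]): P=ray(n,u,74); print(n,k,P[:2].round(1),L(r.x,P).round(1))
E
python3 fit.py
```

```text
['top'] [ 560.9 -105.3] -20.87 0.96
top r [573.7 -50. ] [-7.7 56.2]
top w [ 574.  -108.1] [13.3  2.1]
top y [ 551.7 -159.6] [ 10.8 -54. ]
['scene'] [ 560.4 -101.9] -21.23 1.46
scene r [574.3 -47.9] [-6.6 55.3]
scene w [ 574.6 -106.7] [15.   0.7]
scene y [ 551.5 -157.3] [ 11.7 -54.9]
['top', 'scene'] [ 560.7 -103.4] -21.08 1.81
top r [573.7 -50. ] [-7.1 54.5]
top w [ 574.  -108.1] [14.2  0.5]
top y [ 551.7 -159.6] [ 11.9 -55.6]
scene r [574.3 -47.9] [-7.2 56.7]
scene w [ 574.6 -106.7] [14.2  2. ]
scene y [ 551.5 -157.3] [ 10.8 -53.6]
```

```bash
python3 - <<'E'
from h import *
q=[560.7,-103.4,np.radians(-21.08)]
w=W(q,[[-38,56,0],[-4,56,0],[38,-55,0],[4,-55,0]])
print(w.round(1)); print((w-[145,530.5,238.75]).round(0)[0])
E
python3 -m jog '[[[40,-50,0],-2,255],[[80,-80,0],-4,255],[[110,-120,0],-5.8,255],[[140,-160,0],-5.8,255],[[160,-200,0],-5.8,255]]' 10
```

```text
[[ 545.4  -37.5    0. ]
 [ 577.1  -49.7    0. ]
 [ 576.4 -168.4    0. ]
 [ 544.7 -156.2    0. ]]
[ 400. -568. -239.]
clock: 0.6
ee_pos: [302.2, 335.8, 238.5]
ee_rot: [-3.141, -0.0, 2.774]
contact_force: [1.0, 0.4, 0.4]
width: 50.4
```

```bash
python3 -m jog '[[[27,-40,0],0,255],[[54,-80,0],0,255],[[80,-122,0],0,255],[[107,-163,0],0,255],[[133,-204,0],0,255]]'
python3 -m jog '[[[27,-40,0],0,255],[[54,-82,0],0,255],[[80,-123,-10],0,255],[[107,-164,-40],0,255],[[107,-164,-80],0,255]]'
```

```text
clock: 1.1
ee_pos: [434.8, 131.5, 238.6]
ee_rot: [-3.142, -0.0, 2.773]
contact_force: [1.0, 0.7, -0.6]
width: 10.2
clock: 1.6
ee_pos: [544.1, -34.7, 158.9]
ee_rot: [-3.142, 0.006, 2.77]
contact_force: [1.1, 0.2, -0.3]
width: 0.4
```

Above the start point beside the red cap. I lower to z ≈ 85 and look before going in.

```bash
python3 -m jog '[[[0,0,-40],0,255],[[0,-1,-70],0,255],[[0,-1,-74],0,255],[[0,-1,-74],0,255]]'
python3 - <<'E'
from bench import camera
import cv2
a=camera("scene")[240:340,190:320]; b=camera("top")[70:170,285:415]
cv2.imwrite("pics/s1.png",cv2.resize(a,None,fx=5.5,fy=5.5,interpolation=cv2.INTER_CUBIC))
cv2.imwrite("pics/t1.png",cv2.resize(b,None,fx=5.5,fy=5.5,interpolation=cv2.INTER_CUBIC))
E
```

```text
clock: 2.0
ee_pos: [541.2, -31.5, 84.8]
ee_rot: [-3.141, -0.001, 2.774]
contact_force: [-0.5, -0.4, 0.4]
width: 0.6
```

View pics/s1.png

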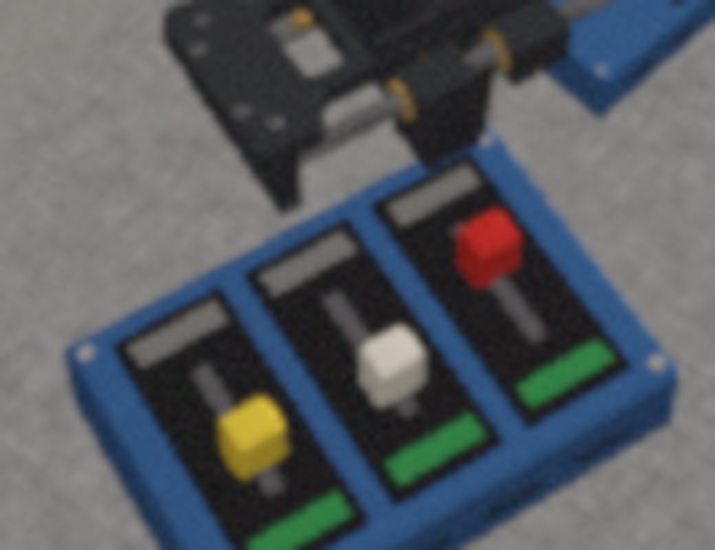

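View pics/t1.png

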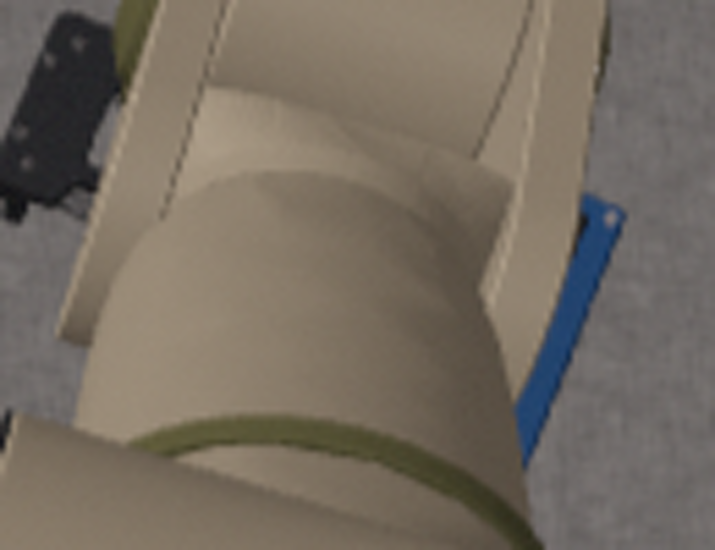

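```bash
python3 - <<'E'
from h import *
q=[560.7,-103.4,np.radians(-21.08)]
for l in [[-35,42.5,85],[-35,77,85],[-7,-33,148.5],[-81,-33,148.5],[-7,-33,130]]:
    u=proj("scene",W(q,[l]))[0]; print(l,((u-[190,240])*5.5).round())
E
```

```text
[-35, 42.5, 85] [413. 178.]
[-35, 77, 85] [491. 136.]
[-7, -33, 148.5] [269. 239.]
[-81, -33, 148.5] [162.  82.]
[-7, -33, 130] [271. 268.]
```

The scene view shows the shut fingers at (440,155), over the grey end of the red panel and clear of the red cap at (490,245). The body stays high. The measured TCP is about (-4,+7) mm off my running sum, so I correct from the measurement.

```bash
python3 -m jog '[[[4,-6,-10],0,255],[[4,-6,-27],0,255],[[4,-6,-27],0,255]]'
python3 -m jog '[[[8,-3,0],0,255],[[14,-5.4,0],0,255],[[19,-7.4,0],0,255],[[19,-7.4,0],0,255]]'
```

```text
clock: 2.4
ee_pos: [544.8, -37.8, 56.7]
ee_rot: [-3.141, -0.002, 2.773]
contact_force: [-0.8, 0.6, -0.1]
width: 0.7
clock: 2.8
ee_pos: [565.1, -45.3, 58.2]
ee_rot: [3.141, 0.002, 2.773]
contact_force: [0.5, -0.5, 0.4]
width: 0.3
```

```bash
python3 -m jog '[[[5,-2,0],0,255],[[9,-3.5,0],0,255],[[12.5,-4.8,0],0,255],[[12.5,-4.8,0],0,255],[[12.5,-4.8,0],0,255]]'
python3 - <<'E'
from bench import camera
import cv2
a=camera("scene")[240:340,190:320]
cv2.imwrite("pics/s2.png",cv2.resize(a,None,fx=5.5,fy=5.5,interpolation=cv2.INTER_CUBIC))
E
```

```text
clock: 3.3
ee_pos: [576.8, -49.8, 57.7]
ee_rot: [3.142, 0.0, 2.773]
contact_force: [-1.0, 0.0, 0.6]
width: 0.1
```

View pics/s2.png

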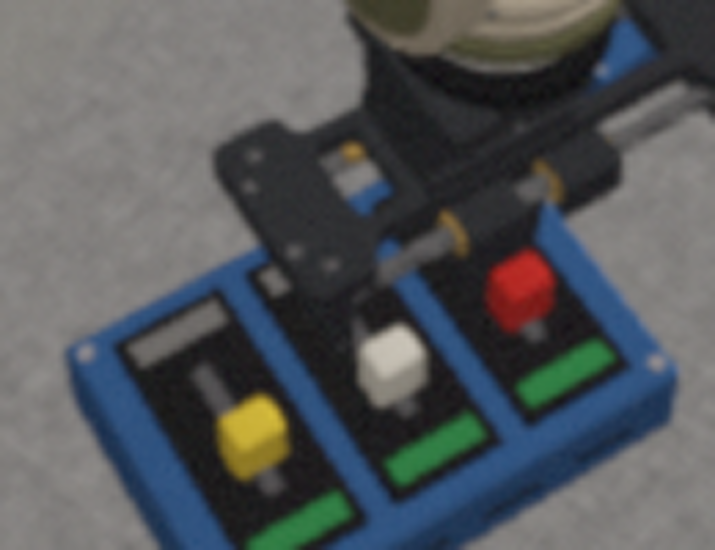

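The red cap has moved towards its green bar: its top is now at (521,275), from (490,232) before. White, at (393,350), is unchanged. I check the numbers.

```bash
python3 - <<'E'
from h import *
q=[560.7,-103.4,np.radians(-21.08)]
for p in [[490,232],[522,275],[393,350],[253,425]]:
    u=(np.array(p)+.5)/5.5-.5+[190,240]; print(L(q,ray("scene",u,74)).round(1))
E
```

```text
[-7.6 57.5]
[13.5 57.4]
[13.9  1.6]
[ 12.3 -54.9]
```

```bash
python3 -m jog '[[[1,-0.4,0],0,255],[[2,-0.8,0],0,255],[[2,-0.8,0],0,255],[[2,-0.8,0],0,255]]'
python3 -m jog '[[[-4,1.6,0],0,255],[[-12,5,10],0,255],[[-12,5,50],0,255],[[-12,5,90],0,255],[[-12,5,90],0,255]]'
```

```text
clock: 3.75
ee_pos: [578.5, -50.5, 57.7]
ee_rot: [-3.142, -0.0, 2.774]
contact_force: [-0.7, -0.1, 1.2]
width: 0.4
clock: 4.25
ee_pos: [568.3, -45.8, 153.6]
ee_rot: [3.141, 0.01, 2.774]
contact_force: [-0.2, -0.1, -0.8]
width: 0.8
```

```bash
python3 -m jog '[[[4,-40,0],0,255],[[8,-80,0],0,255],[[11,-122,0],0,255],[[11,-122,-40],0,255],[[11,-122,-60],0,255]]'
```

```text
clock: 4.75
ee_pos: [576.2, -168.2, 85.4]
ee_rot: [3.141, -0.003, 2.771]
contact_force: [0.4, 0.2, -0.3]
width: 0.3
```

```bash
python3 -m jog '[[[0,0,0],0,255],[[0,0,0],0,255]]';  python3 - <<'E'
from bench import camera,bot
from h import *
q=[560.7,-103.4,np.radians(-21.08)]
p=bot.read_state()["ee_pos"];print(p,L(q,p))
import cv2
a=camera("scene")[240:360,190:330]
cv2.imwrite("pics/s3.png",cv2.resize(a,None,fx=5,fy=5,interpolation=cv2.INTER_CUBIC))
E
```

```text
clock: 4.95
ee_pos: [577.7, -167.4, 88.4]
ee_rot: [-3.142, 0.0, 2.774]
contact_force: [0.1, 0.2, 0.5]
width: 0.4
[ 577.6641996  -167.35818375   88.40202696] [ 38.83285262 -53.57651439]
```

View pics/s3.png

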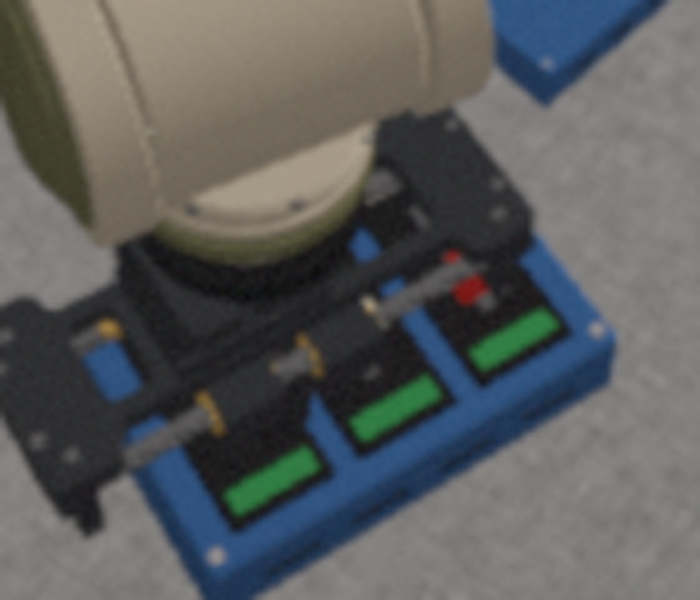

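The fingers are beyond the yellow cap on its ON side (box frame 39, -54). I lower to z ≈ 57 and push towards OFF.

```bash
python3 -m jog '[[[0,-1,-20],0,255],[[0,-1,-31],0,255],[[0,-1,-31],0,255]]'
python3 -m jog '[[[-6,2.3,0],0,255],[[-12,4.6,0],0,255],[[-18,6.9,0],0,255],[[-18,6.9,0],0,255]]'
```

```text
clock: 5.3
ee_pos: [577.3, -168.1, 56.3]
ee_rot: [3.141, -0.001, 2.774]
contact_force: [0.4, 0.4, -1.0]
width: 0.8
clock: 5.7
ee_pos: [559.0, -161.3, 57.4]
ee_rot: [-3.141, 0.0, 2.774]
contact_force: [-0.2, 0.2, 0.6]
width: 0.8
```

```bash
python3 -m jog '[[[-5,1.9,0],0,255],[[-10,3.8,0],0,255],[[-15,5.8,0],0,255],[[-16,6.1,0],0,255],[[-16,6.1,0],0,255]]'
python3 -m jog '[[[4,-1.5,0],0,255],[[10,-4,0],0,255],[[10,-4,45],0,255],[[10,-4,90],0,255],[[10,-4,130],0,255]]'
python3 -m jog '[[[-25,40,0],0,255],[[-50,80,0],0,255],[[-75,120,0],0,255],[[-100,160,0],0,255],[[-125,200,0],0,255]]'
python3 -m jog '[[[-25,40,0],0,255],[[-50,80,0],0,255],[[-75,120,0],0,255],[[-100,160,0],0,255],[[-100,160,0],0,255]]'
python3 - <<'E'
from bench import camera
import cv2
a=camera("scene")[240:360,190:330]; b=camera("top")[70:170,295:405]
cv2.imwrite("pics/s4.png",cv2.resize(a,None,fx=5,fy=5,interpolation=cv2.INTER_CUBIC))
cv2.imwrite("pics/t4.png",cv2.resize(b,None,fx=6,fy=6,interpolation=cv2.INTER_CUBIC))
E
```

```text
clock: 6.2
ee_pos: [544.5, -155.9, 57.1]
ee_rot: [-3.142, 0.003, 2.773]
contact_force: [5.3, -1.5, -1.1]
width: 0.3
clock: 6.7
ee_pos: [553.5, -159.5, 188.6]
ee_rot: [-3.142, -0.001, 2.774]
contact_force: [0.5, -0.5, -0.6]
width: 0.6
clock: 7.2
ee_pos: [427.3, 41.7, 186.7]
ee_rot: [-3.141, -0.001, 2.773]
contact_force: [-0.0, 0.0, -0.2]
width: 0.6
clock: 7.7
ee_pos: [325.4, 203.6, 186.8]
ee_rot: [-3.141, -0.002, 2.78]
contact_force: [0.5, -0.4, 0.2]
width: 0.2
```

View pics/s4.png

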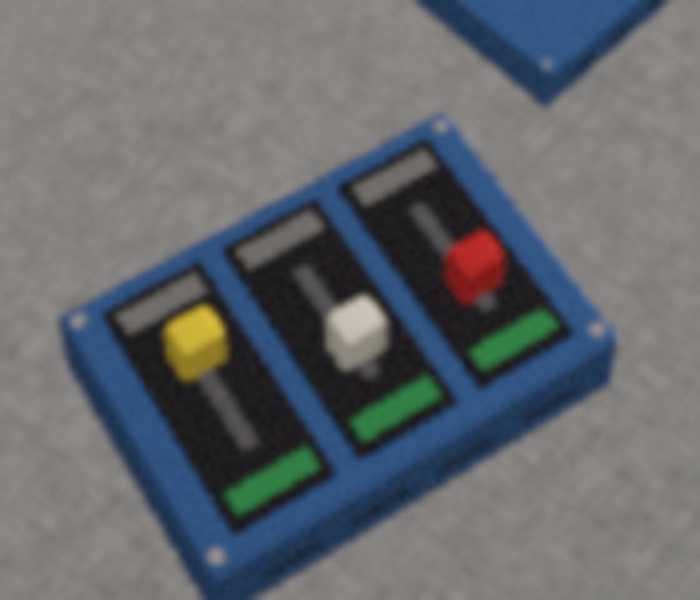

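View pics/t4.png

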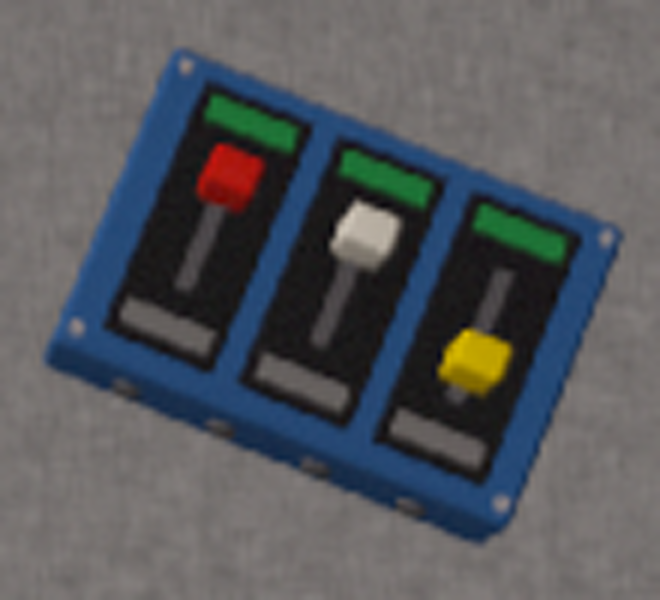

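Scene crop: red top (477,250), white (358,318), yellow (196,328). Top crop: red (234,172), yellow (480,355), white (367,228, where it started).

```bash
python3 - <<'E'
from h import *
q=[560.7,-103.4,np.radians(-21.08)]
for p in [[477,250],[358,318],[196,328]]:
    u=(np.array(p)+.5)/5-.5+[190,240]; print(L(q,ray("scene",u,74)).round(1))
for p in [[234,172],[367,228],[480,355]]: print(L(q,ray("top",unc(p,(295,70)),74)).round(1))
E
```

```text
[14.  58.2]
[14.   1.9]
[-15.9 -53.8]
[14.8 54.6]
[14.1  0.4]
[-15.1 -56.2]
```

```bash
python3 -c "
from bench import bot
print(bot.finish_job())"
```

```text
the job is handed in; nothing more can be done
None
```

I slid the red switch to ON and the yellow switch to OFF, using the shut fingers as a pusher. Then I backed the arm clear and handed the job in at about 8 s. No verdict is reported on hand-in.

Last check, both cameras:

| Cap | x in the box frame (mm) | Target |
|---|---|---|
| Red | about +14 to +15 | above +5 |
| Yellow | about -15 to -16 | below -5 |
| White | about +14 | unchanged, same pixel position as at the start |

- **Force:** at the end of the yellow push the tool read about 5.5 N. Every other reading was within sensor noise, under 2 N.
- **Camera disagreement:** the two cameras placed the box about 3.5 mm apart sideways. That is more than the stated calibration accuracy, but it did not matter for the pushes.
- **Arm position:** early on, the measured arm position was about 8 mm off my running sum of moves. I corrected it from the measured position before lowering.

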